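# Set the air regulator and lock its knob

## Task

Set the air regulator on the bench: turn its knob clockwise until the pointer stands in the green band, feel for the locking notch within the band by lifting the knob only lightly while you turn it slowly, and then pull the knob fully up so that it stays locked out. Never pull up with more than about 20 N, which would bend the lock plate, and leave the loose nut, punch and clamping strap where they lie.

Things in the scene. Friction and masses are not known exactly. Their poses are not given: they have to be found in the camera images.
- regulator: fixed compressed-air regulator: dark foot plate 110 x 130 x 8 mm, grey body, round aluminium bonnet 100 mm across with its top at z = 100 mm, pressure gauge on its front (-x), brass plugs at its sides (+-y), black bar knob on top. Origin at the centre of its underside, on the knob's vertical axis; x points to its rear, z up. It stands upright anywhere in front of the robot with any yaw of up to 0.45 rad.
- knob_grip (a point): where to grip the black bar knob: on the knob's vertical axis, 137 mm above the bench with the knob down. The bar is 48 mm long (along this frame's x, which points to the pointer side), 16 mm wide (y, grip it across this) and 34 mm high: its top is 10 mm above this point and the round skirt below it (58 mm across, turns along) begins 24 mm below this point. The knob moves up 9 mm along z.
- pointer (a point): tip of the white pointer on the knob's skirt, 34 mm from the knob's axis, in the direction of the bar
- band_mid (a point): middle of the green band on the white scale ring round the knob, 34 mm from the knob's axis. The band reaches 0.47 rad (27 degrees) to either side of it. The ring's place differs from run to run: it lies 0.7 to 1.05 rad clockwise (seen from above) of the pointer at the start. The locking notch is hidden under the ring, anywhere up to 0.40 rad to either side of this point.
- knob (a joint): turn of the knob, rad; grows clockwise seen from above, stops at 0 and 1.75. It turns against a friction of about 0.06 N m and stays where it is left. Once the knob is raised in the notch it can turn only about 0.04 rad either way.
- knob_lift (a joint): how far the knob is pulled out upward, m: 0 down, 0.009 fully out (locked, end stop). It slides against a friction of about 2.5 N and stays where it is left. Outside the notch it rises only 1.5 mm and then a pin hangs under the lock plate; in the notch (width: about 0.04 rad either way) it is free to rise to the stop.
- seat (a joint): how far the sprung seat that carries knob, ring and lock plate is drawn up out of the bonnet by a pull on the knob, m: 0 at rest; it starts to rise at about 2 N of pull and gives 1 mm for every further 4 N, whether the knob hangs under the lock plate or at its end stop. At 4.5 mm (about 20 N) the lock plate is bent. When the pin finds the notch under a light pull, the seat drops back and the pull on the hand falls to about 2 to 4 N.
- nut_2: loose bright hexagon nut, 36 x 41 x 29 mm, origin under its centre; a bystander
- punch: loose centre punch, 120 mm long, 13 mm thick, lying; origin under its centre; a bystander
- strap_c: loose slotted steel clamping strap, 36 x 100 x 16 mm, lying; origin under its centre; a bystander

How it is judged (in metres and radians):
On the way, in this order (a step that is already met when the one before it is completed fails the run):
1. the pointer has been turned into the green band with the knob still down (horizontal distance between pointer and band_mid below 0.0157 m and value of joint knob_lift below 0.006 m), for 0.1 s.
2. the knob has been pulled out in the notch (horizontal distance between pointer and band_mid below 0.0157 m and value of joint knob_lift above 0.0075 m), for 0.1 s.
At the end, for the whole second after the job is handed in: the knob stands pulled out by at least 7.5 of its 9 mm with its pointer in the green band (within 15.7 mm of the band's middle), let go, the seat back down (under 0.8 mm) (all of step 2 and value of joint seat below 0.0008 m); the robot touches nothing.
It fails at once if the knob was pulled with more than about 20 N (seat drawn up by more than 4.5 mm): the lock plate is bent (value of joint seat above 0.0045 m).
It fails at once if a loose bystander was moved by more than 20 mm (distance of any of nut_2, punch, strap_c from where it was at the start of the episode above 0.02 m).
It also fails if it takes over 56 s, if anything falls off the work surface, if the arm or the gripper's body presses on something with over 40 N, if the wrist force passes 120 N, or if a joint passes its speed limit or range.

## Robot

A 6-joint arm with a two-finger parallel gripper is mounted at the origin on the work surface; the furniture and walls round the work are solid. World frame = base frame: x ahead of the robot, y to its left, z up, the work surface at z = 0. Lengths are in mm, angles in rad, forces in N, time in s.
With the tool pointing down it reaches from about 200 to 875 mm from the base axis. Payload 3.4 kg.
Tool frame: the origin (TCP) lies at the very end of the fingers, on their centre line; the grasp point (between the pads) lies 19 mm behind it (pinch_z is the distance from the TCP to the grasp point, in mm); z points along the fingers, y is the direction in which the jaws open and shut (so a half turn about z gives the same grasp; the last joint's range is limited). The gripper opens to 94 mm and grips with 3 to 60 N. Pads are 16 mm wide; open, the fingers measure 119 mm over their backs; the gripper's body (75 mm by 177 mm) begins 78 mm behind the grasp point.
Start: joints at [1.14, 0.276, 1.505, -0, 1.361, -0.121], TCP at [175.317, 547.658, 205.493] pointing down, gripper open.
Joint ranges: [-2.89, 2.89], [-0.75, 2.08], [0.22, 2.7], [-1.18, 4.32], [0.11, 2.71], [-2.7, 2.7]. Speed limits (rad/s): [2.57, 2.57, 3.14, 3.14, 3.14, 3.14].

## Interface

Orientations are given as a rotation vector (axis times angle).
In Python, from plant import * gives the robot as it stands.
- The arm moves only by the tool jog_arm, never from a script. Its argument "moves" is a list of rows, each a list of 6 numbers: the shift along the world's x, y, z in cm, then the turn, a rotation vector about the world's x, y, z in rad. In form: [[tx, ty, tz, ax, ay, az], ...]. A call has 1 to 12 rows; each row is the pose to reach, as a shift and turn from the pose commanded when the call began; what a row does not reach only later rows make up. A row lasts 1/12 s, in which the tool goes at most 41.7 mm and 7.16 degrees, less where a joint would pass 70% of its speed; a pose out of reach is approached as far as the arm can. A call with a gripper value outside its range is refused whole. "jaw" is the opening in per cent of the stroke, from 0 (shut) to 100 (fully open), set as the call begins (left out, the last holds). The fingers move at their own pace and stop on an object; the grip force is fixed at half the most. Time passes only in rows, so rows that repeat a pose let the fingers close. It gives the time, the measured TCP pose, the force and the opening at its end, in the units of the state.
- get_state(): the state, without advancing time (a new reading comes with each control period).
- capture(name): name is "side" or "top" or "wrist"; returns a dict with "frame" (400x640x3 uint8, blue, green, red), "fx", "fy", "cx", "cy" (pixels), "R" (3x3) and "t" (3): a world point X has camera coordinates R X + t; the wrist camera has in their place "hand_eye" (4x4, takes a point from camera to tool coordinates, whose origin is the TCP and whose axes are the flange's). Camera axes: x right, y down, z forward; pixel columns grow to the right and rows downward; lengths in mm; the calibration is good to about 2 mm. A picture is of the moment at which its call begins: read the wrist's pose just before it. There is no depth.
- sign_off(): hands the job in, once; it reports no verdict.
Trained networks look in the newest picture that a camera, given by its name, has taken for a name from the list of things; names that differ only in an ending like _2 or _b are one class to them, and where a whole thing is asked for, a point or a joint stands for the part that bears it (a point fixed in the world has none). Each returns a list of dicts, best first, with "score" (0 to 1); they miss things now and then, are a little off and sometimes report something else, mostly with a low value. They report only what shows in the picture. A call takes as long as a camera call.
- cut_out(camera, thing): "pixels" (400x640 bool, what is visible of it) and "centre" ([column, row] in pixels, amid what is visible of it).
- place_of(camera, thing): "centre" ([column, row] in pixels: a listed point, or the origin of a listed thing).
The state is a dict: "t": time; "joint_pos": joint angles; "qvel": joint speeds; "joint_efforts": joint torques, N m; "eef_pos": TCP position; "tcp_rot": TCP orientation; "ft_force": force on the tool from outside, world axes, zero at the start; "wrist_torque": the same for the moment, N m; "grip_width": finger opening in mm.
Only numpy, scipy, OpenCV 4.12 (cv2) and the standard library are available. Lean on these libraries where they do the work, as an engineer would, in place of code of your own. Each camera call takes 0.05 s, during which the arm holds its last target.

## Working session

There is one attempt and no reset: what is moved stays moved. The work goes in short steps, Python scripts to look and compute and a tool call to move; the robot and the scene stay as the last step left them, time stands still between calls to the robot, and variables do not carry over. Pictures are saved under pics/ and viewed, and the job is handed in when it is done.

Besides the shell and the picture viewer there is one more tool, called after "Request:" in YAML: its name, and indented under it one key for each argument. jog_arm: Moves the arm, as the interface text tells. Its arguments: {"type":"object","properties":{"moves":{"type":"array","items":{"type":"array","items":{"type":"number"}}},"jaw":{"type":"number"}},"required":["moves"]}

```bash
mkdir -p pics; ls; cat > h.py <<'E'
from plant import *
import numpy as np, cv2
from scipy.spatial.transform import Rotation as Ro
def cam(n):
    s=get_state(); c=capture(n)
    if n=="wrist":
        H=np.array(c["hand_eye"]); T=np.eye(4); T[:3,:3]=Ro.from_rotvec(s["tcp_rot"]).as_matrix(); T[:3,3]=s["eef_pos"]
        W=T@H; R=W[:3,:3].T; t=-R@W[:3,3]
    else: R=np.array(c["R"]); t=np.array(c["t"])
    return c,R,t
def proj(c,R,t,X):
    p=R@np.array(X)+t; return np.array([c["fx"]*p[0]/p[2]+c["cx"],c["fy"]*p[1]/p[2]+c["cy"]])
def onz(c,R,t,uv,z):
    d=R.T@np.array([(uv[0]-c["cx"])/c["fx"],(uv[1]-c["cy"])/c["fy"],1]); o=-R.T@t
    return o+d*(z-o[2])/d[2]
E
python3 - <<'E'
from h import *
s=get_state(); print(s)
for n in ["top","side","wrist"]:
    c,R,t=cam(n); cv2.imwrite(f"pics/{n}0.png",c["frame"])
    print(n,"cam at",(-R.T@t).round())
    for th,z in [("regulator",0),("knob_grip",137),("pointer",113),("band_mid",113),("nut_2",0),("punch",0),("strap_c",0)]:
        for r in place_of(n,th)[:2]:
            print(th,round(r["score"],2),np.round(r["centre"],1),onz(c,R,t,r["centre"],z).round(1))
E
```

```text
pics
{'t': 0.0, 'joint_pos': array([ 1.13998597e+00,  2.76598773e-01,  1.50605971e+00, -1.53289410e-07,
        1.36069289e+00, -1.20972969e-01]), 'qvel': array([-0.00104539, -0.00123034,  0.00110115,  0.00075859,  0.00039784,
        0.00019094]), 'joint_efforts': array([-1.45290174e-03, -4.04573929e+01, -2.37223059e+01,  6.98481663e-02,
        3.47532879e-02, -1.41066421e-04]), 'eef_pos': array([175.08558704, 547.1350034 , 204.63183978]), 'tcp_rot': array([-4.84672890e-01, -3.10349488e+00,  2.65777614e-03]), 'ft_force': array([-0.04197335, -0.22903243,  0.26026173]), 'wrist_torque': array([0.04384697, 0.00675915, 0.03064269]), 'grip_width': 93.79005257533439}
top cam at [ 305.   -4. 1120.]
regulator 0.74 [299.3 171.7] [534.6  70.1   0. ]
knob_grip 0.57 [295.4 161.7] [532.   70.3 137. ]
knob_grip 0.56 [280.5 167.8] [517.7 107.6 137. ]
pointer 0.8 [289.9 180.2] [490.2  86.9 113. ]
band_mid 0.65 [282.7 168. ] [522.2 104.7 113. ]
nut_2 0.6 [423.1 183.4] [ 491.3 -276.5    0. ]
punch 0.75 [430.8 240.5] [ 331.4 -288.6    0. ]
strap_c 0.82 [230.8 206.8] [440.1 263.9   0. ]
side cam at [ 430. -751.  570.]
regulator 0.8 [355.  230.1] [518.5  64.1   0. ]
regulator 0.33 [358.1 186.6] [540.6 295.2   0. ]
knob_grip 0.61 [364.7 181.9] [531.1  68.  137. ]
knob_grip 0.39 [355.  230.9] [ 497.1 -134.6  137. ]
pointer 0.76 [352.1 186.6] [504.   86.7 113. ]
band_mid 0.51 [357.2 188.8] [515.8  76.5 113. ]
nut_2 0.81 [353.3 346.6] [ 495.9 -293.1    0. ]
punch 0.73 [258.4 343.6] [ 328.6 -295.4    0. ]
strap_c 0.54 [324.9 187.3] [439.6 283.3   0. ]
wrist cam at [107. 569. 385.]
```

View pictures.

```bash
python3 - <<'E'
import cv2
a=cv2.imread("pics/top0.png")[110:270,200:460]; cv2.imwrite("pics/topc.png",cv2.resize(a,(780,480),interpolation=cv2.INTER_CUBIC))
a=cv2.imread("pics/side0.png"); cv2.imwrite("pics/sidec.png",a)
E
```

```text
(no output)
```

View pics/topc.png

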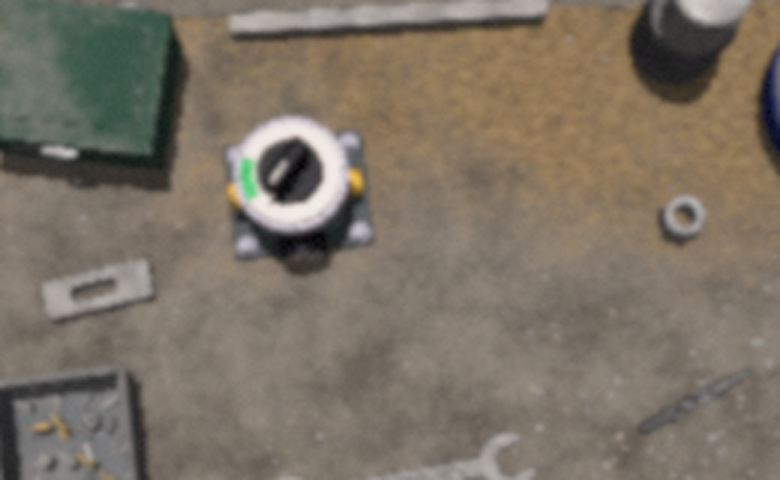

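View pics/sidec.png

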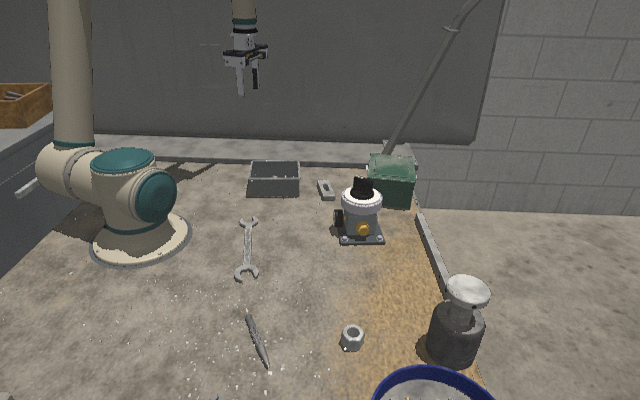

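Request:
jog_arm:
  moves:
    - [1,-1.5,1,0,0,0]
    - [3,-4,2.5,0,0,0]
    - [5,-7,4,0,0,0]
    - [7,-10,4.5,0,0,0]
    - [9.5,-13,4.5,0,0,0]
    - [12,-16,4.5,0,0,0]
    - [14,-19,4.5,0,0,0]
    - [16.5,-22,4.5,0,0,0]
    - [19,-25,4.5,0,0,0]
    - [21,-28,4.5,0,0,0]
    - [23.5,-31,4.5,0,0,0]
    - [25.5,-34,4.5,0,0,0]

```text
t: 2.2
eef_pos: [431.7, 206.0, 250.7]
tcp_rot: [0.485, 3.103, 0.001]
ft_force: [-0.2, -0.1, 0.4]
grip_width: 93.5
```

Request:
jog_arm:
  moves:
    - [2,-3,0,0,0,0]
    - [4.5,-6,0,0,0,0]
    - [7,-9,0,0,0,0]
    - [8.5,-11.5,0,0,0,0]
    - [9.5,-13,0,0,0,0]
    - [10.2,-13.8,0,0,0,0]
    - [10.2,-13.8,0,0,0,0]
    - [10.2,-13.8,0,0,0,0]

```text
t: 2.87
eef_pos: [532.0, 70.1, 250.3]
tcp_rot: [-0.485, -3.103, -0.001]
ft_force: [-0.0, 0.5, -0.5]
grip_width: 94.1
```

```bash
python3 - <<'E'
from h import *
s=get_state(); print(s["t"],s["eef_pos"],s["tcp_rot"],s["ft_force"],s["joint_pos"])
for n in ["wrist","top","side"]:
    c,R,t=cam(n); cv2.imwrite(f"pics/{n}1.png",c["frame"])
    for th,z in [("regulator",0),("knob_grip",137),("pointer",113),("band_mid",110)]:
        for r in place_of(n,th)[:2]:
            print(n,th,round(r["score"],2),np.round(r["centre"],1),onz(c,R,t,r["centre"],z).round(1))
E
```

```text
2.8667 [531.99910664  70.08707198 250.32056615] [-4.8542725e-01 -3.1028533e+00 -1.2906804e-03] [-0.03699549  0.49149968 -0.53403473] [ 5.82197663e-04  1.95743420e-01  1.50344319e+00  9.74601414e-04
  1.44326371e+00 -1.25996346e+00]
wrist regulator 0.78 [318.  171.2] [527.5  71.7   0. ]
wrist knob_grip 0.75 [317.6 197.9] [528.9  70.8 137. ]
wrist pointer 0.85 [325.8 158. ] [501.7  87.2 113. ]
wrist pointer 0.7 [451.2  54.5] [451.6 212.1 113. ]
wrist band_mid 0.63 [316.8 196.7] [533.6  68.5 110. ]
wrist band_mid 0.61 [347.  175.7] [523.3 100.7 110. ]
top regulator 0.83 [299.6 173.4] [529.7  69.4   0. ]
top knob_grip 0.59 [294.7 162.3] [530.6  72.1 137. ]
top pointer 0.54 [291.2 181.4] [487.   83.7 113. ]
top band_mid 0.63 [282.6 167.9] [523.1 105.3 110. ]
side regulator 0.73 [356.  229.3] [521.2  67.8   0. ]
side knob_grip 0.91 [359.3 182.6] [518.1  63.5 137. ]
side knob_grip 0.43 [327.5 191.1] [443.4  17.3 137. ]
side pointer 0.89 [352.6 183.6] [506.  102.2 113. ]
side band_mid 0.52 [359.8 189.9] [522.4  76.9 110. ]
```

View pics/wrist1.png

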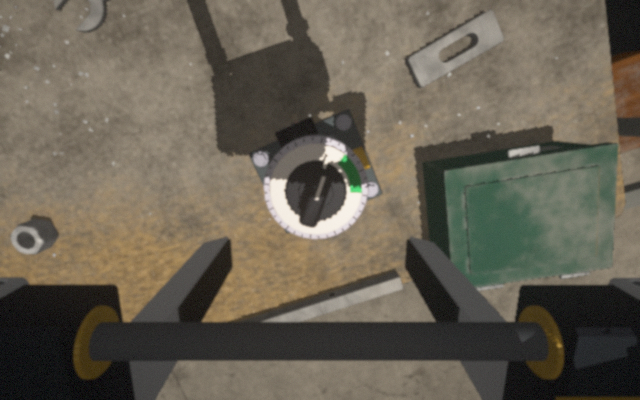

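```bash
python3 - <<'E'
from h import *
c,R,t=cam("wrist"); f=c["frame"]
a=cut_out("wrist","knob_grip")
for r in a[:2]: print(r["score"],r["centre"],r["pixels"].sum())
x0,y0,S=240,110,5
im=cv2.resize(f[y0:y0+120,x0:x0+150],None,fx=S,fy=S,interpolation=cv2.INTER_CUBIC)
def P(X): return tuple(np.round((proj(c,R,t,X)-[x0,y0]+.5)*S-.5).astype(int).tolist())
C=np.array([530.,70.5])
for rad,z,col in [(50,100,(255,0,0)),(29,113,(0,0,255))]:
    for k in np.linspace(0,2*np.pi,60): cv2.circle(im,P([C[0]+rad*np.cos(k),C[1]+rad*np.sin(k),z]),2,col,-1)
for sx in(-24,24):
  for sy in(-8,8):
    a=np.radians(149); cv2.circle(im,P([C[0]+sx*np.cos(a)-sy*np.sin(a),C[1]+sx*np.sin(a)+sy*np.cos(a),147]),3,(0,255,255),-1)
cv2.imwrite("pics/w1z.png",im)
E
```

```text
0.63 [315.4, 188.1] 3018
```

View pics/w1z.png

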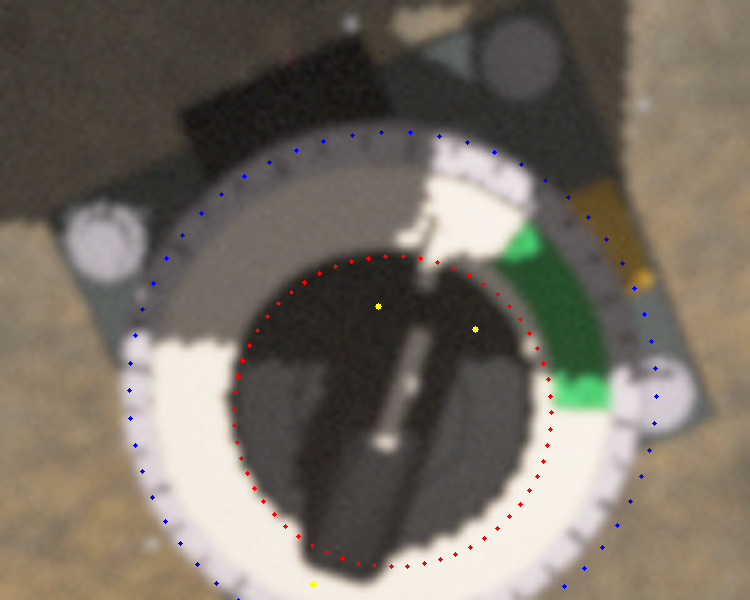

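```bash
cat > fit.py <<'E'
from h import *
def unz(p,x0,y0,S): return (np.array(p)+.5)/S-.5+np.array([x0,y0])
E
python3 - <<'E'
from fit import *
c,R,t=cam("wrist")
q=lambda p,z: onz(c,R,t,unz(p,240,110,5),z)[:2].round(1)
print("line",q((385,442),147),q((418,335),147))
a,b=q((385,442),147),q((418,335),147); print(np.degrees(np.arctan2(*(b-a)[::-1])))
print("bar rear corners",q((305,560),147),q((382,578),147), "mid rear",q((343,569),147))
print("ptr tip",[q((432,215),z) for z in(108,113)])
print("skirt l/r",q((232,400),113),q((535,400),113))
print("band ends",q((540,240),104),q((605,405),104))
print("ring outer l/r",q((121,400),100),q((640,400),100))
E
```

```text
line [527.   70.1] [511.7  80.6]
145.53918372862825
bar rear corners [542.1  51.3] [549.   62.6] mid rear [545.5  56.8]
ptr tip [array([498.2,  88.1]), array([497.6,  88.2])]
skirt l/r [518.5  43.4] [535.3  96.1]
band ends [508.9 105.6] [542.3 108.4]
ring outer l/r [514.4  21.4] [544.3 115.2]
```

Request:
jog_arm:
  moves:
    - [-0.2,0,-1,0,0,-0.05]
    - [-0.5,0,-3,0,0,-0.15]
    - [-0.5,0,-5,0,0,-0.25]
    - [-0.5,0,-7,0,0,-0.285]
    - [-0.5,0,-8,0,0,-0.285]
    - [-0.5,0,-8.5,0,0,-0.285]
    - [-0.5,0,-8.5,0,0,-0.285]
    - [-0.5,0,-8.5,0,0,-0.285]

```text
t: 4.43
eef_pos: [527.9, 69.6, 166.1]
tcp_rot: [0.919, 3.003, 0.001]
ft_force: [-0.7, -0.2, -0.1]
grip_width: 93.9
```

```bash
python3 - <<'E'
from fit import *
s=get_state(); print(s["eef_pos"],s["tcp_rot"],s["ft_force"])
c,R,t=cam("wrist"); f=c["frame"]; cv2.imwrite("pics/wrist2.png",f)
print((-R.T@t).round(), proj(c,R,t,[527,69.5,147]),proj(c,R,t,[527,69.5,113]))
x0,y0,S=230,100,4
im=cv2.resize(f[y0:y0+150,x0:x0+190],None,fx=S,fy=S,interpolation=cv2.INTER_CUBIC)
def P(X): return tuple(np.round((proj(c,R,t,X)-[x0,y0]+.5)*S-.5).astype(int).tolist())
C=np.array([527.,69.5]);a=np.radians(146)
for rad,z,col in [(50,100,(255,0,0)),(29,113,(0,0,255))]:
    for k in np.linspace(0,2*np.pi,60): cv2.circle(im,P([C[0]+rad*np.cos(k),C[1]+rad*np.sin(k),z]),2,col,-1)
for sx in(-24,24):
  for sy in(-8,8):
    cv2.circle(im,P([C[0]+sx*np.cos(a)-sy*np.sin(a),C[1]+sx*np.sin(a)+sy*np.cos(a),147]),3,(0,255,255),-1)
cv2.imwrite("pics/w2z.png",im)
E
```

```text
[527.93545204  69.63385031 166.12451352] [9.19467838e-01 3.00295132e+00 6.34292246e-04] [-0.69439021 -0.2310839  -0.05529803]
[469. 110. 345.] [316.41708975 238.12168136] [316.57873194 221.31756878]
```

View pics/w2z.png

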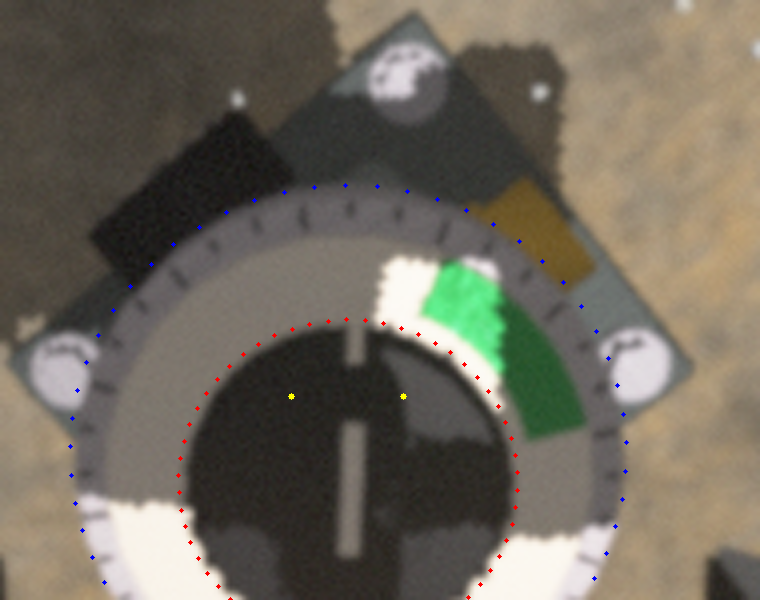

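View pics/wrist2.png

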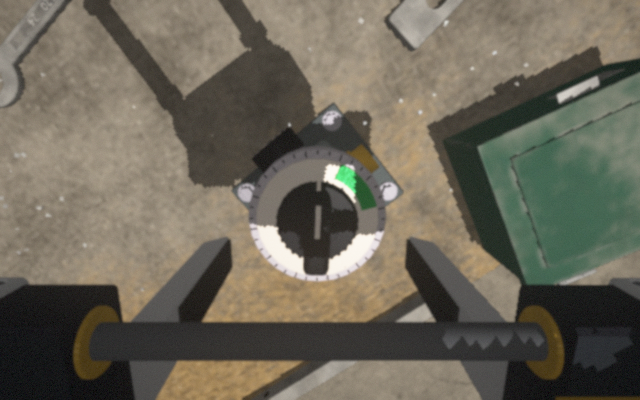

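Request:
jog_arm:
  moves:
    - [0,0,-1,0,0,-0.03]
    - [0,0,-2,0,0,-0.03]
    - [0,0,-3,0,0,-0.03]
    - [0,0,-4,0,0,-0.03]
    - [0,0,-4.6,0,0,-0.03]
    - [0,0,-4.6,0,0,-0.03]
    - [0,0,-4.6,0,0,-0.03]

```text
t: 5.07
eef_pos: [527.1, 69.6, 119.0]
tcp_rot: [-0.965, -2.989, 0.0]
ft_force: [0.8, 0.5, -0.4]
grip_width: 93.8
```

Request:
jog_arm:
  moves:
    - [0,0,0,0,0,0]
    - [0,0,0,0,0,0]
    - [0,0,0,0,0,0]
    - [0,0,0,0,0,0]
    - [0,0,0,0,0,0]
  jaw: 25

```text
t: 5.48
eef_pos: [527.5, 69.7, 119.8]
tcp_rot: [0.965, 2.989, 0.0]
ft_force: [-0.1, 0.5, 0.6]
grip_width: 64.3
```

```bash
python3 - <<'E'
from fit import *
for i in range(3):
    s=get_state(); c,R,t=cam("wrist"); print(s["eef_pos"],s["tcp_rot"],s["ft_force"],s["wrist_torque"],s["grip_width"])
f=c["frame"]; cv2.imwrite("pics/wrist3.png",f)
E
```

```text
[527.49115192  69.66391659 119.78702407] [9.65398589e-01 2.98896241e+00 4.55385962e-04] [-0.09263403  0.51842946  0.5726461 ] [-0.07793248 -0.0043691  -0.0208995 ] 64.27739861757712
[527.40840099  69.6543053  119.70407096] [9.65348765e-01 2.98915629e+00 3.02134912e-04] [-0.48067053  0.33854058  0.06047107] [-0.04295583 -0.03525484  0.00305184] 59.98376345382703
[527.37886048  69.64923432 119.64389457] [9.65419820e-01 2.98926899e+00 2.65757123e-04] [0.29611612 0.29447524 0.38283406] [-0.02909612  0.01889988  0.02905391] 55.79321244513203
```

View pics/wrist3.png

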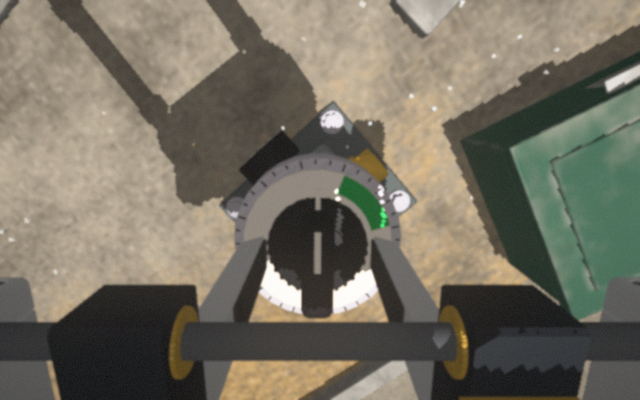

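Request:
jog_arm:
  moves:
    - [0,0,0,0,0,0]
    - [0,0,0,0,0,0]
    - [0,0,0,0,0,0]
    - [0,0,0,0,0,0]
    - [0,0,0,0,0,0]
    - [0,0,0,0,0,0]
    - [0,0,0,0,0,0]
    - [0,0,0,0,0,0]
    - [0,0,0,0,0,0]
  jaw: 0

```text
t: 6.38
eef_pos: [527.1, 69.3, 119.5]
tcp_rot: [-0.965, -2.989, 0.001]
ft_force: [-0.8, -2.5, 0.6]
grip_width: 16.2
```

```bash
cat > st.py <<'E'
from fit import *
import sys
def yaw(s): 
    m=Ro.from_rotvec(s["tcp_rot"]).as_matrix(); return np.arctan2(m[1,0],m[0,0])
n=int(sys.argv[1]) if len(sys.argv)>1 else 4
F=[]
for i in range(n):
    s=get_state(); F.append(np.r_[s["eef_pos"],yaw(s),s["ft_force"],s["wrist_torque"]]); c,R,t=cam("wrist")
F=np.array(F); m=F.mean(0)
print("t",round(s["t"],2),"pos",m[:3].round(2),"yaw",round(m[3],3),"F",m[4:7].round(2),"T",m[7:].round(3),"w",round(s["grip_width"],2))
if len(sys.argv)>2: cv2.imwrite("pics/"+sys.argv[2],c["frame"])
E
python3 st.py 5 w4.png
```

```text
t 6.58 pos [527.09  69.36 119.5 ] yaw 2.517 F [-1.11 -1.99  1.  ] T [-0.397  0.246 -0.041] w 15.73
```

View pics/w4.png

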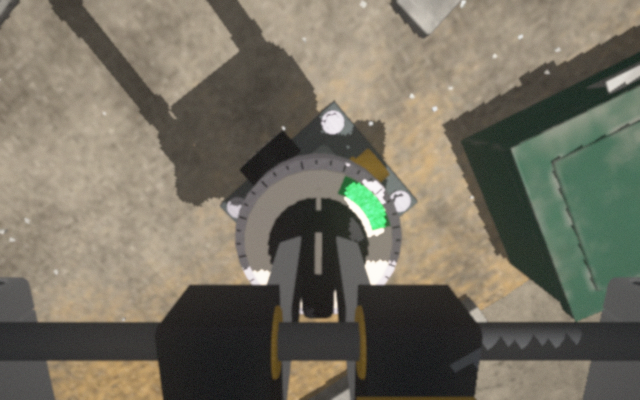

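Request:
jog_arm:
  moves:
    - [0,0,0,0,0,-0.03]
    - [0,0,0,0,0,-0.06]
    - [0,0,0,0,0,-0.1]
    - [0,0,0,0,0,-0.14]
    - [0,0,0,0,0,-0.18]
    - [0,0,0,0,0,-0.22]
    - [0,0,0,0,0,-0.25]
    - [0,0,0,0,0,-0.25]

```text
t: 7.3
eef_pos: [527.2, 69.4, 119.5]
tcp_rot: [1.331, 2.846, -0.001]
ft_force: [-1.6, -2.0, 2.1]
grip_width: 15.9
```

```bash
python3 st.py 5 w5.png
```

```text
t 7.5 pos [527.19  69.45 119.5 ] yaw 2.267 F [-1.35 -2.09  1.5 ] T [-0.537  0.292 -0.035] w 15.69
```

View pics/w5.png

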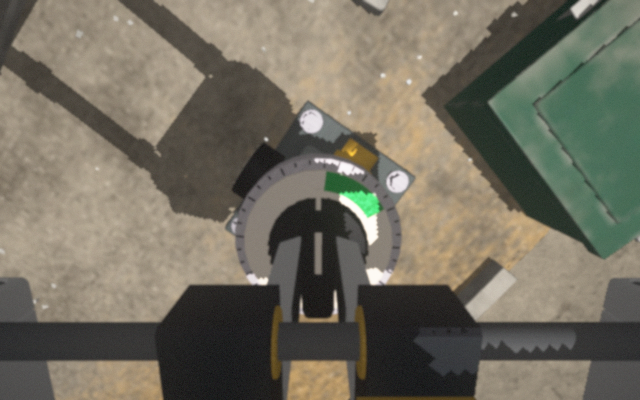

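```bash
cat > band.py <<'E'
from fit import *
s=get_state(); c,R,t=cam("wrist"); f=c["frame"]
from math import pi
m=Ro.from_rotvec(s["tcp_rot"]).as_matrix(); yw=np.arctan2(m[1,0],m[0,0])
hsv=cv2.cvtColor(f,cv2.COLOR_BGR2HSV); g=(hsv[...,0]>45)&(hsv[...,0]<75)&(hsv[...,1]>110)&(hsv[...,2]>50)
vv,uu=np.nonzero(g); P=np.array([onz(c,R,t,(u,v),103) for u,v in zip(uu,vv)])
C=s["eef_pos"][:2]; d=P[:,:2]-C; r=np.hypot(*d.T); k=(r<52)&(r>28)
a=(yw-np.arctan2(d[k,1],d[k,0])+pi)%(2*pi)-pi
print("n",k.sum(),"r",np.percentile(r[k],[2,50,98]).round(1),"CW angle of band rel. pointer lo/hi",np.percentile(a,[1,50,99]).round(3),"yaw",round(yw,3),s["ft_force"].round(1))
E
python3 band.py
```

```text
n 1042 r [31.9 37.  41.5] CW angle of band rel. pointer lo/hi [0.147 0.613 1.082] yaw 2.267 [-3.  -2.3  1.9]
```

Request:
jog_arm:
  moves:
    - [0,0,0,0,0,-0.04]
    - [0,0,0,0,0,-0.08]
    - [0,0,0,0,0,-0.12]
    - [0,0,0,0,0,-0.16]
    - [0,0,0,0,0,-0.2]
    - [0,0,0,0,0,-0.2]
    - [0,0,0,0,0,-0.2]
    - [0,0,0,0,0,-0.2]

```text
t: 8.27
eef_pos: [527.2, 69.5, 119.5]
tcp_rot: [1.607, 2.699, -0.0]
ft_force: [-2.5, -3.8, 2.4]
grip_width: 16.0
```

```bash
python3 band.py; python3 st.py 4
```

```text
n 1023 r [32.1 37.  41.5] CW angle of band rel. pointer lo/hi [-0.055  0.397  0.871] yaw 2.068 [-2.5 -3.8  2.4]
t 8.47 pos [527.26  69.52 119.48] yaw 2.067 F [-1.58 -2.99  1.95] T [-0.705  0.339 -0.026] w 15.85
```

Request:
jog_arm:
  moves:
    - [0,0,0.05,0,0,0]
    - [0,0,0.1,0,0,0]
    - [0,0,0.15,0,0,0]
    - [0,0,0.2,0,0,0]
    - [0,0,0.25,0,0,0]
    - [0,0,0.25,0,0,0]
    - [0,0,0.25,0,0,0]

```text
t: 9.1
eef_pos: [527.2, 69.6, 121.8]
tcp_rot: [-1.608, -2.699, 0.0]
ft_force: [-0.8, -4.2, -3.7]
grip_width: 15.9
```

```bash
python3 st.py 4
```

```text
t 9.25 pos [527.2   69.57 121.79] yaw 2.067 F [-0.63 -3.81 -3.98] T [-0.808  0.068 -0.023] w 16.03
```

Request:
jog_arm:
  moves:
    - [0,0,0.03,0,0,0]
    - [0,0,0.07,0,0,0]
    - [0,0,0.1,0,0,0]
    - [0,0,0.1,0,0,0]
    - [0,0,0.1,0,0,0]

```text
t: 9.72
eef_pos: [527.2, 69.6, 122.7]
tcp_rot: [-1.608, -2.699, 0.0]
ft_force: [0.4, -4.0, -7.1]
grip_width: 15.9
```

```bash
python3 st.py 4
```

```text
t 9.87 pos [527.18  69.59 122.78] yaw 2.067 F [-0.17 -3.86 -7.17] T [-0.944 -0.028 -0.03 ] w 15.57
```

Request:
jog_arm:
  moves:
    - [0,0,0,0,0,-0.015]
    - [0,0,0,0,0,-0.03]
    - [0,0,0,0,0,-0.045]
    - [0,0,0,0,0,-0.06]
    - [0,0,0,0,0,-0.06]

```text
t: 10.33
eef_pos: [527.2, 69.6, 123.0]
tcp_rot: [-1.689, -2.649, 0.0]
ft_force: [-1.5, -3.7, -7.9]
grip_width: 16.2
```

Request:
jog_arm:
  moves:
    - [0,0,0,0,0,-0.015]
    - [0,0,0,0,0,-0.03]
    - [0,0,0,0,0,-0.045]
    - [0,0,0,0,0,-0.06]
    - [0,0,0,0,0,-0.06]

```text
t: 10.75
eef_pos: [527.2, 69.6, 122.9]
tcp_rot: [-1.768, -2.597, 0.0]
ft_force: [-0.5, -4.6, -7.6]
grip_width: 15.6
```

Request:
jog_arm:
  moves:
    - [0,0,0,0,0,-0.015]
    - [0,0,0,0,0,-0.03]
    - [0,0,0,0,0,-0.045]
    - [0,0,0,0,0,-0.06]
    - [0,0,0,0,0,-0.06]

```text
t: 11.17
eef_pos: [527.3, 69.6, 123.0]
tcp_rot: [1.845, 2.542, -0.0]
ft_force: [0.6, -4.7, -6.9]
grip_width: 16.0
```

Request:
jog_arm:
  moves:
    - [0,0,0,0,0,-0.015]
    - [0,0,0,0,0,-0.03]
    - [0,0,0,0,0,-0.045]
    - [0,0,0,0,0,-0.06]
    - [0,0,0,0,0,-0.06]

```text
t: 11.58
eef_pos: [527.3, 69.6, 123.0]
tcp_rot: [1.921, 2.486, 0.0]
ft_force: [0.4, -4.5, -8.4]
grip_width: 15.9
```

Request:
jog_arm:
  moves:
    - [0,0,0,0,0,-0.015]
    - [0,0,0,0,0,-0.03]
    - [0,0,0,0,0,-0.045]
    - [0,0,0,0,0,-0.06]
    - [0,0,0,0,0,-0.06]

```text
t: 12.0
eef_pos: [527.3, 69.6, 123.0]
tcp_rot: [1.995, 2.427, 0.0]
ft_force: [-0.4, -4.5, -7.7]
grip_width: 15.8
```

Request:
jog_arm:
  moves:
    - [0,0,0,0,0,-0.015]
    - [0,0,0,0,0,-0.03]
    - [0,0,0,0,0,-0.045]
    - [0,0,0,0,0,-0.06]
    - [0,0,0,0,0,-0.06]

```text
t: 12.42
eef_pos: [527.4, 69.7, 123.1]
tcp_rot: [2.066, 2.366, 0.0]
ft_force: [-0.6, -4.8, -7.0]
grip_width: 15.8
```

Request:
jog_arm:
  moves:
    - [0,0,0,0,0,-0.015]
    - [0,0,0,0,0,-0.03]
    - [0,0,0,0,0,-0.045]
    - [0,0,0,0,0,-0.06]
    - [0,0,0,0,0,-0.06]

```text
t: 12.83
eef_pos: [527.4, 69.6, 123.6]
tcp_rot: [2.137, 2.302, 0.001]
ft_force: [-0.6, -4.2, -4.2]
grip_width: 15.5
```

```bash
python3 st.py 5
```

```text
t 13.03 pos [527.44  69.66 123.58] yaw 1.646 F [-1.2  -4.59 -3.54] T [-1.151  0.341  0.029] w 15.65
```

Request:
jog_arm:
  moves:
    - [0,0,0.03,0,0,0]
    - [0,0,0.07,0,0,0]
    - [0,0,0.1,0,0,0]
    - [0,0,0.13,0,0,0]
    - [0,0,0.15,0,0,0]
    - [0,0,0.15,0,0,0]

```text
t: 13.58
eef_pos: [527.5, 69.7, 124.7]
tcp_rot: [2.135, 2.304, 0.001]
ft_force: [-1.0, -5.9, -2.2]
grip_width: 15.5
```

```bash
python3 st.py 4
```

```text
t 13.73 pos [527.45  69.69 124.63] yaw 1.647 F [-1.5  -5.17 -2.8 ] T [-1.131  0.337 -0.006] w 15.83
```

Request:
jog_arm:
  moves:
    - [0,0,0.03,0,0,0]
    - [0,0,0.07,0,0,0]
    - [0,0,0.11,0,0,0]
    - [0,0,0.15,0,0,0]
    - [0,0,0.19,0,0,0]
    - [0,0,0.22,0,0,0]
    - [0,0,0.25,0,0,0]
    - [0,0,0.25,0,0,0]
    - [0,0,0.25,0,0,0]

```text
t: 14.53
eef_pos: [527.4, 69.7, 127.1]
tcp_rot: [2.135, 2.304, 0.0]
ft_force: [-0.2, -3.5, -2.0]
grip_width: 15.6
```

```bash
python3 st.py 4
```

```text
t 14.68 pos [527.42  69.68 127.04] yaw 1.647 F [-0.42 -4.19 -2.63] T [-1.067  0.185  0.011] w 15.59
```

Request:
jog_arm:
  moves:
    - [0,0,0.03,0,0,0]
    - [0,0,0.06,0,0,0]
    - [0,0,0.09,0,0,0]
    - [0,0,0.12,0,0,0]
    - [0,0,0.12,0,0,0]
    - [0,0,0.12,0,0,0]

```text
t: 15.23
eef_pos: [527.4, 69.7, 128.3]
tcp_rot: [2.135, 2.304, 0.0]
ft_force: [-0.5, -5.2, -3.0]
grip_width: 15.9
```

```bash
python3 st.py 4
```

```text
t 15.38 pos [527.4   69.68 128.24] yaw 1.647 F [-0.64 -4.59 -2.91] T [-1.07   0.114 -0.004] w 15.77
```

Request:
jog_arm:
  moves:
    - [0,0,0.03,0,0,0]
    - [0,0,0.06,0,0,0]
    - [0,0,0.08,0,0,0]
    - [0,0,0.1,0,0,0]
    - [0,0,0.1,0,0,0]
    - [0,0,0.1,0,0,0]

```text
t: 15.93
eef_pos: [527.4, 69.7, 129.1]
tcp_rot: [2.135, 2.304, 0.0]
ft_force: [-0.5, -4.4, -5.7]
grip_width: 15.7
```

```bash
python3 st.py 4
```

```text
t 16.08 pos [527.38  69.67 129.14] yaw 1.647 F [-0.06 -4.64 -4.72] T [-1.022  0.002  0.04 ] w 15.78
```

Request:
jog_arm:
  moves:
    - [0,0,-0.03,0,0,0]
    - [0,0,-0.05,0,0,0]
    - [0,0,-0.05,0,0,0]
    - [0,0,-0.05,0,0,0]

```text
t: 16.47
eef_pos: [527.4, 69.7, 128.8]
tcp_rot: [2.135, 2.304, 0.0]
ft_force: [0.1, -3.7, -3.2]
grip_width: 16.0
```

```bash
python3 st.py 4
```

```text
t 16.62 pos [527.37  69.67 128.81] yaw 1.647 F [-0.2  -4.29 -2.87] T [-1.018  0.027  0.019] w 16.07
```

Request:
jog_arm:
  moves:
    - [0,0,0,0,0,0]
    - [0,0,0,0,0,0]
    - [0,0,0,0,0,0]
    - [0,0,0,0,0,0]
    - [0,0,0,0,0,0]
    - [0,0,0,0,0,0]
    - [0,0,0,0,0,0]
    - [0,0,0,0,0,0]
    - [0,0,0,0,0,0]
    - [0,0,0,0,0,0]
  jaw: 90

```text
t: 17.5
eef_pos: [527.4, 69.7, 128.7]
tcp_rot: [2.135, 2.304, 0.0]
ft_force: [-0.1, -0.5, -0.2]
grip_width: 78.9
```

Request:
jog_arm:
  moves:
    - [0,0,0.5,0,0,0]
    - [0,0,1.5,0,0,0]
    - [0,0,3,0,0,0]
    - [0,0,5,0,0,0]
    - [0,0,7,0,0,0]
    - [0,0,9,0,0,0]
    - [0,0,9,0,0,0]
    - [0,0,9,0,0,0]

```text
t: 18.17
eef_pos: [528.1, 69.7, 220.2]
tcp_rot: [2.134, 2.302, 0.004]
ft_force: [-0.6, 0.4, 0.0]
grip_width: 84.5
```

```bash
python3 band.py; python3 - <<'E'
from h import *
for n in ["wrist","side"]:
    c,R,t=cam(n); f=c["frame"]; cv2.imwrite(f"pics/{n}9.png",f)
    for th in ["pointer","band_mid","knob_grip"]: print(n,th,[(round(r["score"],2),np.round(r["centre"])) for r in place_of(n,th)[:1]])
    if n=="wrist":
        im=f[100:260,220:420]; cv2.imwrite("pics/w9z.png",cv2.resize(im,None,fx=3.7,fy=3.7,interpolation=cv2.INTER_CUBIC))
    else:
        a=cv2.imread("pics/side0.png")[160:250,320:400]; b=f[160:250,320:400]
        cv2.imwrite("pics/s9z.png",cv2.resize(np.hstack([a,b]),None,fx=5,fy=5,interpolation=cv2.INTER_CUBIC))
E
```

```text
n 496 r [31.9 37.  41.4] CW angle of band rel. pointer lo/hi [-0.497 -0.03   0.423] yaw 1.647 [-0.6  0.4  0. ]
wrist pointer [(0.79, array([318., 167.]))]
wrist band_mid [(0.56, array([318., 166.]))]
wrist knob_grip [(0.64, array([319., 216.]))]
side pointer [(0.91, array([359., 181.]))]
side band_mid [(0.81, array([359., 187.]))]
side knob_grip [(0.87, array([364., 178.]))]
```

View pics/w9z.png

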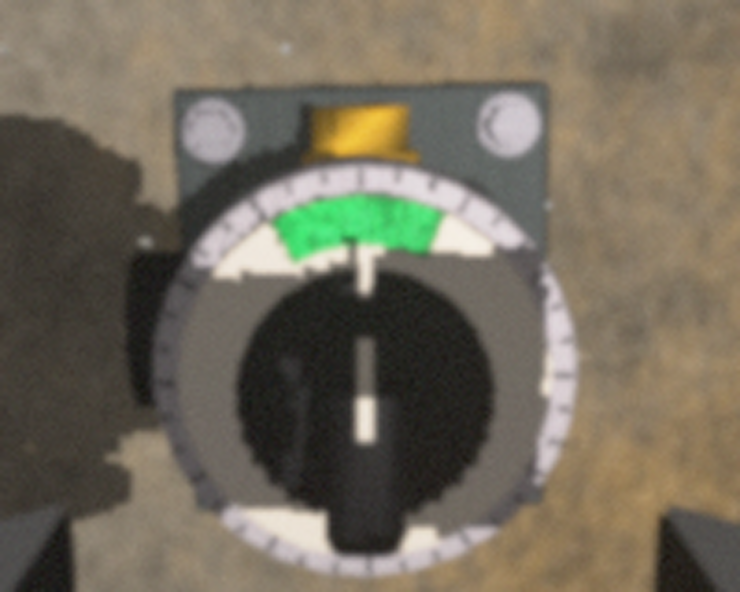

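View pics/s9z.png

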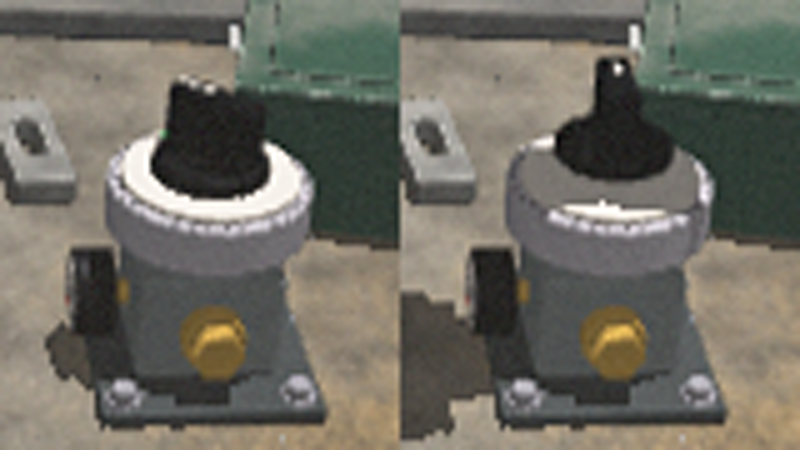

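```bash
python3 -c "
from plant import *
print(get_state()['t']); print(sign_off())"
```

```text
18.6167
the job is handed in; nothing more can be done
None
```

The regulator is set: the knob is locked out in the notch with the pointer in the green band, and I handed the job in at about 18.6 s. No verdict was reported.

- **Turning:** I turned the knob clockwise into the near edge of the green band with it still down. I then lifted it lightly, with a pull of about 7–8 N.
- **Finding the notch:** I swept slowly clockwise. Close to the middle of the band the pull fell to about 3.5 N, which showed the pin was in the notch.
- **Locking out:** I raised the knob at about 3 N until the pull rose to about 5 N at the end stop, after about 9.6 mm of hand travel. I eased back, opened the jaws and backed off upward.
- **Pull limit:** The highest pull I read was about 8.4 N, well under the 20 N limit. I read it only at the end of each move, not continuously.

**Last checks:**
- The wrist picture shows the pointer about 0.03 rad from the middle of the band.
- The side picture shows the knob visibly raised, by roughly the full travel.
- The wrist force is near zero, so the gripper is clear of the knob.

I did not measure the three loose parts again at the end. The arm stayed well away from them throughout.

No check failed. The one disagreement was early: the side and top camera estimates of the knob's position differed from the wrist camera by up to about 10 mm. I used the wrist camera, and the grip confirmed it, with side forces of only about 2 N.

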